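# Check a lens cell over the light box and lock it onto its mount

## Robot

A 6-joint arm with a two-finger parallel gripper is mounted at the origin on the work surface. World frame = base frame: x ahead of the robot, y to its left, z up, the work surface at z = 0. Lengths are in m, angles in degrees, forces in N, time in s.
With the tool pointing down it reaches from about 0.375 to 0.9 m from the base axis. Payload 3.1 kg.
Tool frame: the origin (TCP) lies at the very end of the fingers, on their centre line; the grasp point (between the pads) lies behind it (bot.grip_depth is the z of the grasp point in the tool frame, in m); z points along the fingers, y is the direction in which the jaws open and shut (so a half turn about z gives the same grasp; the last joint's range is limited). The gripper opens to 87 mm and grips with 3 to 60 N. Pads are 19 mm wide; open, the fingers measure 117 mm over their backs; the gripper's body (75 mm by 190 mm) begins 51 mm behind the grasp point.
Start: joints at [60.017, 30.224, 82.088, -0, 67.689, -10.227], TCP at [0.211, 0.588, 0.191] pointing down, gripper open.
Joint ranges: [-176.69, 176.69], [-43.24, 126.21], [12.49, 139.97], [-82, 262], [0, 151.66], [-163.58, 163.58]. Speed limits (degrees/s): [159.86, 159.86, 180, 180, 180, 180].

## Interface

Orientations are given as a 3x3 rotation matrix whose columns are the frame's x, y, z axes.
In Python, from rig import bot, vision gives the robot as it stands. The module is installed in compiled form; this text tells all that it offers.
- The arm moves only by the shell command python3 -m jog 'ROWS'. ROWS is JSON, a list of rows, each a list of 3 entries, a list of its own where there are three numbers: the shift along the tool's x, y, z in mm, then the turn, a rotation vector about the tool's x, y, z in degrees, then the closure, from 0 (fully open) to 1 (shut). In form: [[[dx, dy, dz], [wx, wy, wz], fingers], ...]. A call has 1 to 12 rows; each row is the pose to reach, as a shift and turn from the pose commanded when the call began, along the tool's axes at that moment; what a row does not reach only later rows make up. A row lasts 1/12 s, in which the tool goes at most 41.7 mm and 7.16 degrees, less where a joint would pass 70% of its speed; a pose out of reach is approached as far as the arm can. A call with a gripper value outside its range is refused whole. The fingers move at their own pace and stop on an object; the grip force is fixed at half the most. Time passes only in rows, so rows that repeat a pose let the fingers close. It gives the time, the measured TCP pose, the force and the opening at its end, in the units of the state.
- bot.read_state(): the state, without advancing time (a new reading comes with each control period).
- vision.capture(name): name is "scene" or "top"; returns the picture (384x512x3 uint8, red, green, blue); there is no depth.
- vision.camera_info(name): a dict with "intrinsics" (3x3 intrinsics, pixels), "camera_from_world" (4x4, takes a point from world to camera coordinates). Camera axes: x right, y up, looking along -z (the intrinsics and any distortion apply to the point x, -y, -z); pixel columns grow to the right and rows downward; lengths in m; the calibration is good to about 2 mm. A picture is of the moment at which its call begins. camera_info takes no time and is no camera call.
- bot.hand_in(): hands the job in, once; it reports no verdict.
The state is a dict: "time_s": time; "joint_positions": joint angles; "qvel": joint speeds; "tau": joint torques, N m; "position": TCP position; "tcp_rot": TCP orientation; "force": force on the tool from outside, world axes, zero at the start; "moment": the same for the moment, N m; "opening": opening from 0.0 (shut) to 1.0 (fully open).
Only numpy, scipy, OpenCV 4.12 (cv2) and the standard library are available. Lean on these libraries where they do the work, as an engineer would, in place of code of your own. Each camera call takes 0.05 s, during which the arm holds its last target. There are 200 camera calls.

## Task

Pick up the knurled lens cell from the rubber pad and hold it still and level for two seconds over the ring on the light box, its underside level with the tops of the two posts, to check the lens. Then set it over the spigot of the lens mount, turn it until a hidden keyway drops over the pin, and push it fully home against the spring. Finish while still holding it pushed home, without letting go, and leave the other things on the table where they are.

Things in the scene. Friction and masses are not known exactly. Their poses are not given: they have to be found in the camera images.
- cell: the lens cell: round knurled metal collar with a lens in its top, upright on the rubber pad; 54 mm across, 46 mm tall, 0.12 to 0.2 kg. Origin at the centre of its underside, z up its axis. From below: a blind bore 33.6 mm across, 40 mm deep; in its wall three keyways, hidden from above, 120 degrees apart, 9.5 mm wide, full depth, open at the underside. Their bearing to x, y is not told.
- pad: flat dark rubber pad, 150 x 130 mm, 12 mm thick, fixed; the lens cell starts on it. Origin at the centre of its underside.
- light_box: grey light box, 130 x 160 mm, 30 mm high, fixed, with a bright window and a black ring in the middle of its top. Two steel gauge posts 10 mm thick stand 68 mm either side of its centre along y, tops 120 mm above the table. Origin at the centre of its underside.
- view_point (a point): the marked viewing point: midway between the tops of the light box's two posts, 90 mm above the centre of the ring. The centre of the cell's underside belongs here.
- mount: the lens mount: a fixed white instrument, 150 (x) x 130 mm, 36 mm high, carrying a shoulder disc with an upright steel spigot. Origin on the table below the spigot, z up. Along +x, 61 to 87 mm from the spigot's axis, a grey housing rises to 66 mm above the table.
- seat (a point): point on the spigot's axis level with the shoulder (aluminium disc, 68 mm across), 44 mm above the table, z up. The cell is fully home with its underside here. The spigot is 30.8 mm across and ends 38 mm above this point, its last 6 mm tapered to 22 mm.
- pin_top (a point): point on the spigot's axis 22 mm above the seat, level with the top of a 6 mm pin that sticks out of one side of the spigot to 20.3 mm from the axis; its bearing differs every time and is not told. A cell set over the spigot rides here until a keyway comes over the pin (a turn of at most 120 degrees either way, in one or more grips; play about 5 degrees each way), then it can go down.
- spring_ring (a joint): sprung brass ring round the spigot's foot, 48 mm across: 0 m when up (top 9 mm above the shoulder), 0.009 m when flush with the shoulder. The cell pushes it down over the last 9 mm, against 4 N at first and 8.5 N when flush, and rises again if let go.
- drop_bottle: small upright eye-drop bottle, 28 mm across, 60 mm tall. A bystander; origin at the centre of its underside
- steel_cup: open steel cup, 64 mm across, 60 mm tall. A bystander; origin at the centre of its underside
- swab_jar: glass jar, 56 mm across, 75 mm tall. A bystander; origin at the centre of its underside
- penlight: penlight lying flat, about 130 mm long, up to 18 mm thick. A bystander; origin near its middle, on its underside
- lens_pot: low smooth white lens pot, 38 mm across, 14 mm tall. A bystander; origin at the centre of its underside
- occluder: flat black hand occluder lying flat, a 56 mm disc on a handle, 150 mm long, 5 mm thick. A bystander; origin near its middle, on its underside
- lens_case: closed grey case, 90 x 120 x 30 mm. A bystander; origin at the centre of its underside

How it is judged (in metres and radians):
On the way:
1. the cell is held still and level by the gripper at the viewing point, for 1 s (horizontal distance between cell and view_point below 0.025 m and z of cell in the frame of view_point between -0.02 and 0.02 m and angle between cell's own z axis and vertical below 0.15 rad and linear speed of cell below 0.04 m/s and contact force between the fingers and cell above 1 N and contact force between cell and light_box below 0.1 N), for 1 s.
At the end, for the whole second after the job is handed in: The cell is on the mount axis (4 mm), upright (4.5 degrees), its underside within 2.5 mm of the shoulder, so a keyway is over the pin; the sprung ring is down at least 6.5 mm; the fingers still hold or press the cell (over 1 N), it presses on the mount (over 3 N) and is at rest (horizontal distance between cell and seat below 0.004 m and z of cell in the frame of seat between -0.003 and 0.0025 m and angle between cell's own z axis and vertical below 0.08 rad and value of joint spring_ring above 0.0065 m and contact force between cell and mount above 3 N and contact force between the fingers and cell above 1 N and linear speed of cell below 0.02 m/s); the arm keeps its last pose, push and grip.
It fails at once if a bystander is shifted by more than 30 mm (distance of any of drop_bottle, steel_cup, swab_jar, penlight, lens_pot, occluder, lens_case from where it was at the start of the episode above 0.03 m).
It fails at once if a bystander is tipped over (angle between any of drop_bottle, steel_cup, swab_jar, lens_pot, occluder, lens_case's own z axis and vertical above 0.6 rad).
It also fails if it takes over 54 s, if anything falls off the work surface, if the arm or the gripper's body presses on something with over 40 N, if the wrist force passes 120 N, or if a joint passes its speed limit or range.

## Working session

There is one attempt and no reset: what is moved stays moved. The work goes in short steps, Python scripts to look and compute and a shell command to move; the robot and the scene stay as the last step left them, time stands still between calls to the robot, and variables do not carry over. Pictures are saved under pics/ and viewed, about 8 in all and at most 12, crops included, and the job is handed in when it is done.

```bash
mkdir -p pics; python3 - <<'E'
from rig import bot, vision
import cv2, numpy as np
for n in ("scene","top"):
    im=vision.capture(n); cv2.imwrite(f"pics/{n}0.png",cv2.resize(im[:,:,::-1],None,fx=1.5,fy=1.5,interpolation=cv2.INTER_CUBIC))
    i=vision.camera_info(n); print(n,i)
s=bot.read_state(); print(s, bot.grip_depth)
E
```

```text
scene {'intrinsics': array([[376.81001214,   0.        , 256.35214252],
       [  0.        , 376.81001214, 196.36630842],
       [  0.        ,   0.        ,   1.        ]]), 'camera_from_world': array([[-0.57726491,  0.81636689, -0.01761617,  0.30180054],
       [-0.60987108, -0.4167024 ,  0.67410413,  0.25480468],
       [ 0.54297559,  0.39988025,  0.73842623, -1.5814415 ],
       [ 0.        ,  0.        ,  0.        ,  1.        ]])}
top {'intrinsics': array([[470.03753445,   0.        , 257.45461976],
       [  0.        , 470.03753445, 189.55999767],
       [  0.        ,   0.        ,   1.        ]]), 'camera_from_world': array([[ 0.02319369, -0.99971198, -0.00616536,  0.01467951],
       [ 0.98888175,  0.02203548,  0.14706232, -0.53675671],
       [-0.14688411, -0.00950773,  0.98910801, -1.48412389],
       [ 0.        ,  0.        ,  0.        ,  1.        ]])}
{'time_s': 0.1, 'joint_positions': array([ 6.00167580e+01,  3.02734137e+01,  8.21484022e+01, -1.04041153e-03,
        6.76890029e+01, -1.02284911e+01]), 'qvel': array([ 0.03226257, -0.21368015, -0.13600426,  0.06997469, -0.11685214,
        0.01721776]), 'tau': array([-2.92110008e-04, -4.40984774e+01, -1.77150339e+01,  6.34546462e-02,
        5.33878268e-02, -1.80129950e-05]), 'position': array([0.21087506, 0.58759435, 0.18977553]), 'tcp_rot': array([[-9.41150173e-01,  3.37987346e-01, -9.52035008e-04],
       [ 3.37988529e-01,  9.41148723e-01, -1.68370281e-03],
       [ 3.26936288e-04, -1.90639410e-03, -9.99998129e-01]]), 'force': array([-0.62450393, -0.04473292,  0.11048628]), 'moment': array([ 0.01864122,  0.0113487 , -0.01734023]), 'opening': 0.9973935484813534} -0.0187
```

View pics/scene0.png

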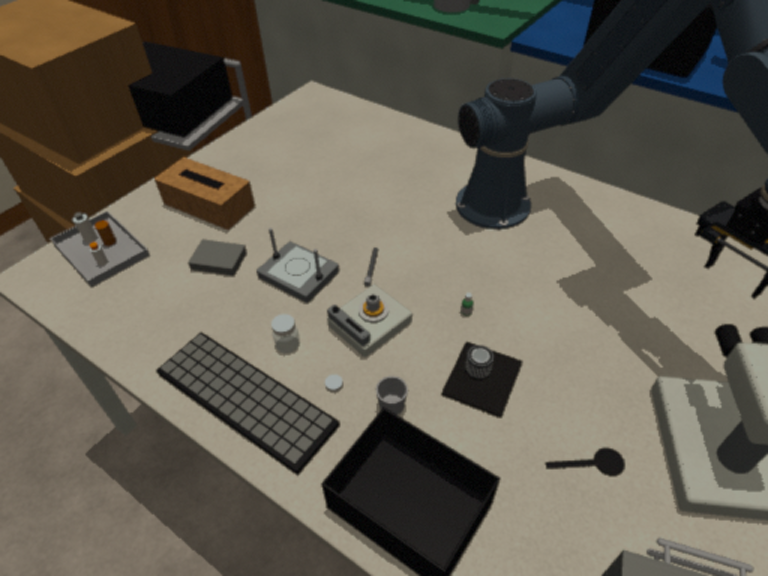

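View pics/top0.png

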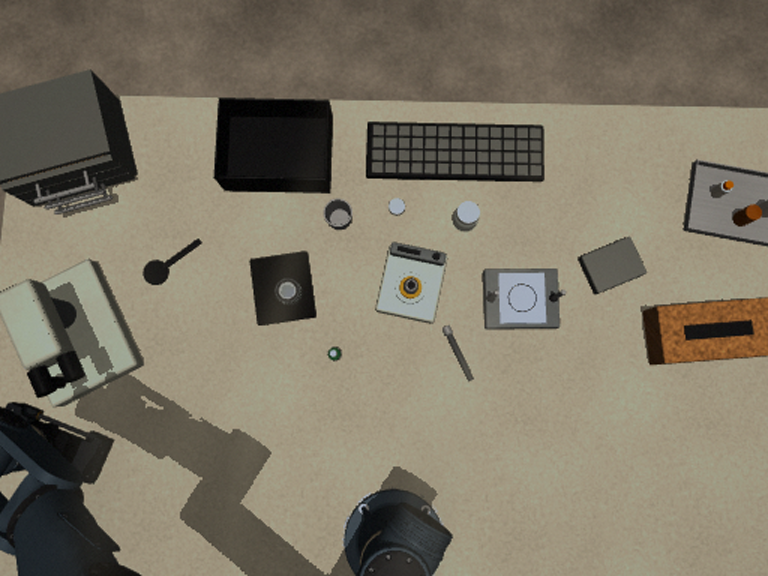

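The pictures show the cell on its pad at (288,291) in top and (480,353) in scene. The spigot is at (411,286) in top and the light-box ring at (522,297). Next I'll view an enlarged composite.

```bash
cat > h.py <<'E'
import numpy as np
from rig import vision
def ray(n,u,v):
    i=vision.camera_info(n);K=i["intrinsics"];T=i["camera_from_world"]
    d=np.linalg.solve(K,[u,v,1.]);d=np.array([d[0],-d[1],-d[2]]);R=T[:3,:3]
    return -R.T@T[:3,3], R.T@d
def at(n,u,v,z):
    o,d=ray(n,u,v);return o+d*(z-o[2])/d[2]
def tri(a,b):
    A=np.zeros((3,3));r=np.zeros(3)
    for n,p in (("top",a),("scene",b)):
        o,d=ray(n,*p);d/=np.linalg.norm(d);P=np.eye(3)-np.outer(d,d);A+=P;r+=P@o
    return np.linalg.solve(A,r)
def pix(n,p):
    i=vision.camera_info(n);c=i["camera_from_world"]@np.r_[p,1];q=i["intrinsics"]@[c[0],-c[1],-c[2]];return q[:2]/q[2]
E
python3 - <<'E'
from h import *
import cv2
t=vision.capture("top")[:,:,::-1];s=vision.capture("scene")[:,:,::-1]
def c(im,x,y): return cv2.resize(im[y:y+45,x:x+60],(400,300),interpolation=cv2.INTER_CUBIC)
a=np.vstack([np.hstack([c(t,162,170),c(t,244,163)]),np.hstack([c(s,290,220),c(s,218,180)])])
cv2.imwrite("pics/c1.png",a)
for n,u,v,z in(("cell top",192,194,.058),("spigot",274,190,.082),("ring",348,198.3,.03)): print(n,at("top",u,v,z).round(4))
E
```

```text
cell top [0.5145 0.2358 0.058 ]
spigot [ 0.5298 -0.0257  0.082 ]
ring [ 0.5156 -0.2679  0.03  ]
```

View pics/c1.png

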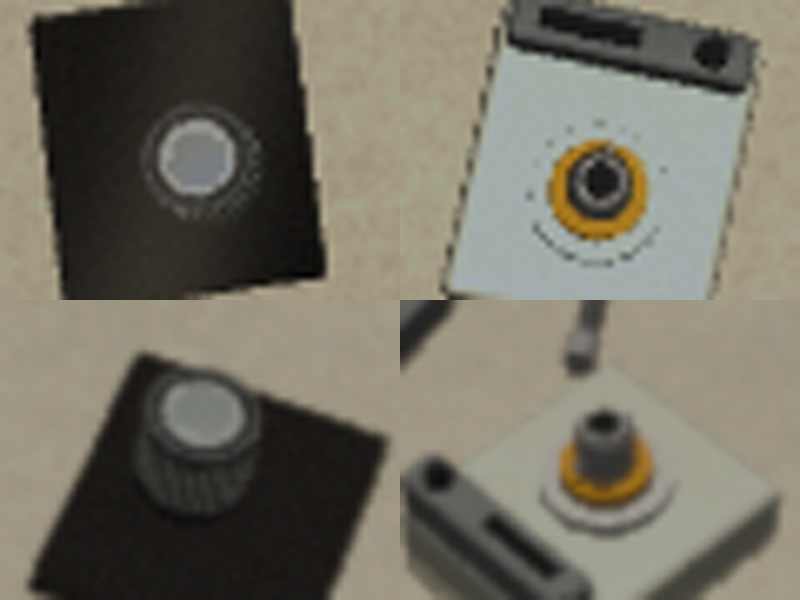

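```bash
python3 - <<'E'
from h import *
from rig import bot
c=tri((191.1,193.1),(320,236.5));m=tri((273.7,189.6),(248.2,197.9))
print("cell",c.round(4),at("top",191.1,193.1,.058).round(4),at("scene",320,236.5,.058).round(4))
print("spig",m.round(4),at("top",273.7,189.6,.082).round(4),at("scene",248.2,197.9,.082).round(4))
print("ring top",at("top",347.7,198.2,.03),"scene",at("scene",297.5/1.5-.17,267/1.5-.17,.03))
s=bot.read_state()
c=at("top",191.1,193.1,.058)
print("to above cell z=.1 tool mm",s["tcp_rot"].T@(np.r_[c[:2],.1]-s["position"])*1000)
E
```

```text
cell [0.518  0.2391 0.0545] [0.5174 0.2389 0.058 ] [0.5207 0.2398 0.058 ]
spig [ 0.5314 -0.0249  0.0799] [ 0.531  -0.0247  0.082 ] [ 0.533  -0.0239  0.082 ]
ring top [ 0.5158812  -0.26692721  0.03      ] scene [ 0.51935994 -0.26332468  0.03      ]
to above cell z=.1 tool mm [-406.35147369 -224.69926492   90.22551392]
```

```bash
python3 -m jog '[[[-406,-225,40],[0,0,0],0],[[-406,-225,40],[0,0,0],0],[[-406,-225,40],[0,0,0],0],[[-406,-225,40],[0,0,0],0],[[-406,-225,40],[0,0,0],0],[[-406,-225,40],[0,0,0],0],[[-406,-225,40],[0,0,0],0],[[-406,-225,40],[0,0,0],0],[[-406,-225,40],[0,0,0],0],[[-406,-225,60],[0,0,0],0],[[-406,-225,80],[0,0,0],0],[[-406,-225,90],[0,0,0],0]]'
python3 - <<'E'
from h import *
from rig import bot
s=bot.read_state();print(s["joint_positions"],s["tcp_rot"])
print("to grasp",s["tcp_rot"].T@(np.array([.518,.239,.024])-s["position"])*1000)
E
```

```text
time_s: 1.2
position: [0.5215, 0.2361, 0.1006]
tcp_rot: [[-0.94, 0.341, 0.005], [0.341, 0.94, -0.0], [-0.004, 0.002, -1.0]]
force: [0.2, 0.2, -0.8]
opening: 1.0
[ 1.32146986e+01  3.29457884e+01  9.47237682e+01 -8.20869514e-02
  5.20666159e+01 -5.67933278e+01] [[-9.40029781e-01  3.41059421e-01  4.74151224e-03]
 [ 3.41063043e-01  9.40040424e-01 -4.73384474e-05]
 [-4.47335840e-03  1.57265504e-03 -9.99988758e-01]]
to grasp [ 4.62404182  1.42738704 76.57919481]
```

```bash
python3 -m jog '[[[0,0,25],[0,0,0],0],[[0,0,50],[0,0,0],0],[[0,0,68],[0,0,0],0],[[0,0,76],[0,0,0],0],[[0,0,76],[0,0,0],0],[[0,0,76],[0,0,0],1],[[0,0,76],[0,0,0],1],[[0,0,76],[0,0,0],1],[[0,0,76],[0,0,0],1],[[0,0,76],[0,0,0],1],[[0,0,76],[0,0,0],1],[[0,0,76],[0,0,0],1]]'
python3 - <<'E'
from h import *
import cv2
t=vision.capture("top")[:,:,::-1];s=vision.capture("scene")[:,:,::-1]
def c(im,x,y): return cv2.resize(im[y:y+75,x:x+50],(400,600),interpolation=cv2.INTER_CUBIC)
cv2.imwrite("pics/c2.png",np.hstack([c(t,165,160),c(s,295,190)]))
E
```

```text
time_s: 2.2
position: [0.5178, 0.2395, 0.0259]
tcp_rot: [[-0.941, 0.338, 0.001], [0.338, 0.941, 0.001], [-0.001, 0.001, -1.0]]
force: [-4.3, 1.0, 23.8]
opening: 0.558
```

View pics/c2.png

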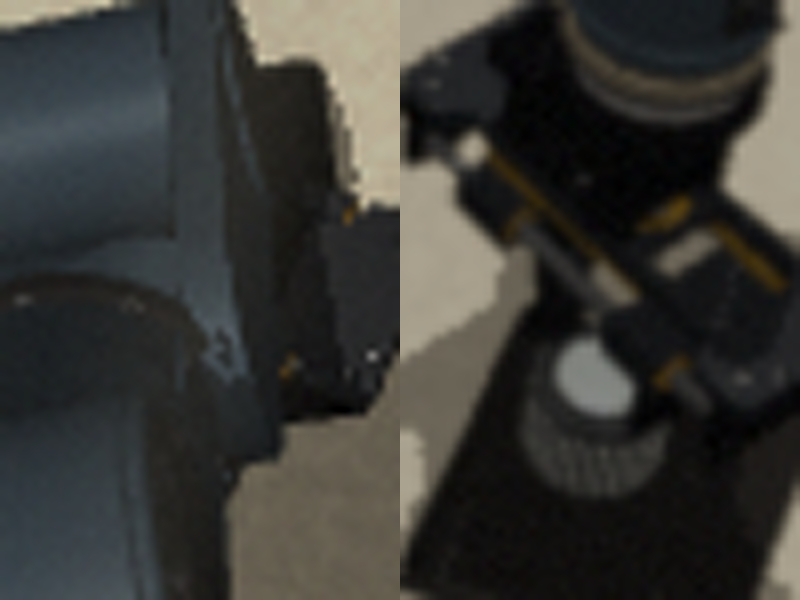

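The jaws straddle the cell, whose lens is at about (595,375) in the crop, and it has not moved. I'll wait, then read the force again.

```bash
python3 -m jog '[[[0,0,0],[0,0,0],1],[[0,0,0],[0,0,0],1],[[0,0,0],[0,0,0],1],[[0,0,0],[0,0,0],1]]'; python3 -m jog '[[[0,0,-2],[0,0,0],1],[[0,0,-4],[0,0,0],1],[[0,0,-6],[0,0,0],1],[[0,0,-6],[0,0,0],1],[[0,0,-6],[0,0,0],1]]'
```

```text
time_s: 2.63
position: [0.5173, 0.2392, 0.0248]
tcp_rot: [[-0.941, 0.338, 0.0], [0.338, 0.941, -0.0], [-0.0, 0.0, -1.0]]
force: [1.2, -0.3, -0.2]
opening: 0.155
time_s: 3.05
position: [0.5173, 0.2392, 0.0307]
tcp_rot: [[-0.941, 0.338, 0.0], [0.338, 0.941, -0.0], [-0.0, 0.0, -1.0]]
force: [0.0, 0.9, -0.6]
opening: 0.0
```

```bash
python3 -m jog '[[[0,0,-20],[0,0,0],1],[[0,0,-45],[0,0,0],1],[[0,0,-70],[0,0,0],1],[[0,0,-90],[0,0,0],1],[[0,0,-90],[0,0,0],1]]'
python3 - <<'E'
from h import *
import cv2
s=vision.capture("scene")[:,:,::-1]
cv2.imwrite("pics/c3.png",cv2.resize(s[150:300,240:440],(800,600),interpolation=cv2.INTER_CUBIC))
E
```

```text
time_s: 3.47
position: [0.5202, 0.24, 0.1247]
tcp_rot: [[-0.941, 0.338, 0.008], [0.338, 0.941, 0.002], [-0.007, 0.005, -1.0]]
force: [0.7, 0.7, 1.1]
opening: 0.004
```

View pics/c3.png

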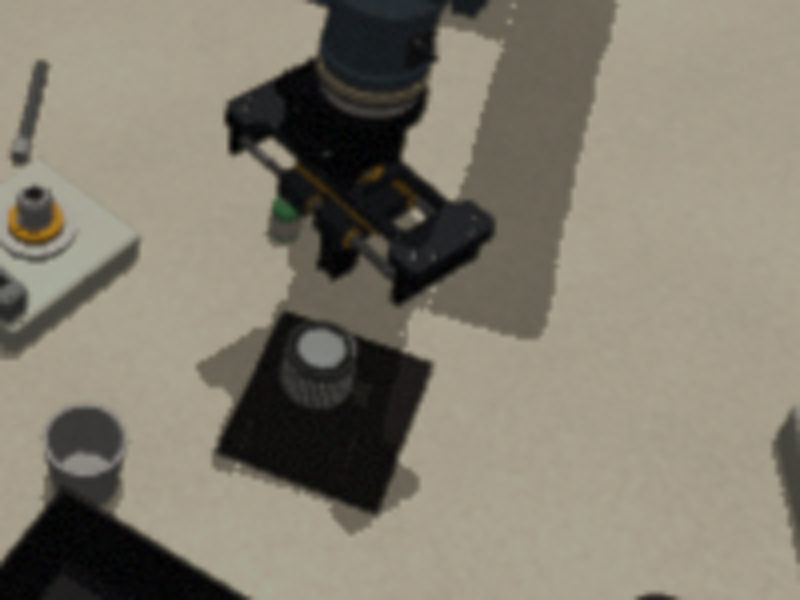

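```bash
python3 - <<'E'
from h import *
from rig import bot
s=bot.read_state()
def cr(p): return ((pix("scene",p)-[240,150]+.5)*4).round()
print(s["position"],"tcp in crop",cr(s["position"]),"cell top",cr([.518,.239,.058]))
import cv2
t=vision.capture("top")[:,:,::-1];sc=vision.capture("scene")[:,:,::-1]
cv2.imwrite("pics/c4.png",np.hstack([cv2.resize(t[150:225,160:210],(400,600),interpolation=cv2.INTER_CUBIC),cv2.resize(sc[180:255,300:350],(400,600),interpolation=cv2.INTER_CUBIC)]))
E
```

```text
[0.51897077 0.23965962 0.12272568] tcp in crop [332. 294.] cell top [323. 345.]
```

View pics/c4.png

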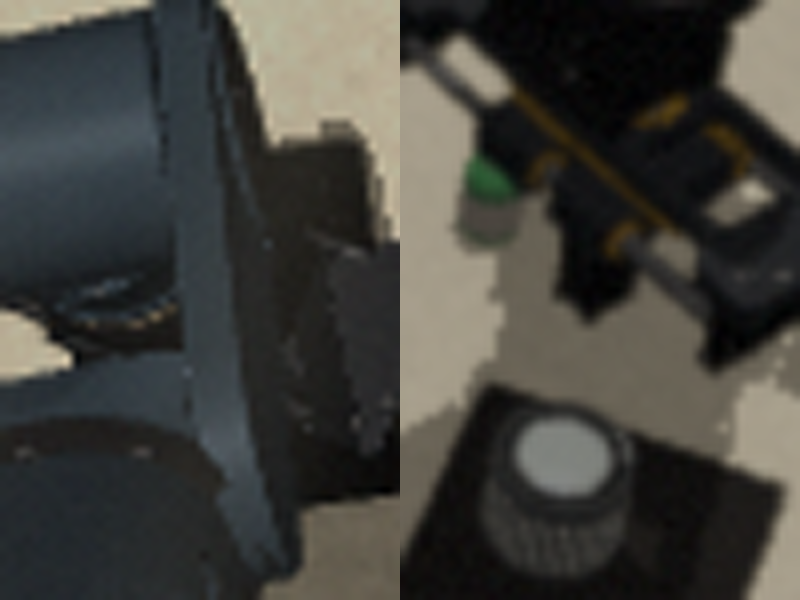

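The cell stands unmoved and the closed fingertips are at about (590,318) in the crop. That is roughly 4 px higher than the reported TCP projects to, so the fingers seem to sit about 20 mm higher than reported. I'll check the height by touching the bare table.

```bash
python3 -m jog '[[[40,12,0],[0,0,0],0.5],[[80,24,0],[0,0,0],0],[[96,29,20],[0,0,0],0],[[96,29,50],[0,0,0],0],[[96,29,80],[0,0,0],0],[[96,29,96],[0,0,0],0],[[96,29,99],[0,0,0],0],[[96,29,99],[0,0,0],0],[[96,29,102],[0,0,0],0],[[96,29,102],[0,0,0],0],[[96,29,102],[0,0,0],0],[[96,29,102],[0,0,0],0]]'
python3 -m jog '[[[0,0,3],[0,0,0],0],[[0,0,6],[0,0,0],0],[[0,0,8],[0,0,0],0],[[0,0,10],[0,0,0],0],[[0,0,10],[0,0,0],0]]'
python3 -m jog '[[[0,0,2],[0,0,0],0],[[0,0,4],[0,0,0],0],[[0,0,6],[0,0,0],0],[[0,0,6],[0,0,0],0]]'
python3 - <<'E'
from h import *
from rig import bot
import cv2
s=bot.read_state();print(s["position"],s["force"])
t=vision.capture("top")[:,:,::-1];sc=vision.capture("scene")[:,:,::-1]
u,v=pix("scene",s["position"]).astype(int);print(u,v)
print([((pix("scene",s["position"]+k*.0435*s["tcp_rot"][:,1])-[u-50,v-40])*8) for k in(-1,0,1)])
cv2.imwrite("pics/c5.png",cv2.resize(sc[v-40:v+35,u-50:u+50],(800,600),interpolation=cv2.INTER_CUBIC))
E
```

```text
time_s: 4.62
position: [0.4375, 0.2992, 0.0196]
tcp_rot: [[-0.941, 0.338, 0.002], [0.338, 0.941, 0.001], [-0.001, 0.001, -1.0]]
force: [-0.4, 0.1, 0.5]
opening: 0.831
time_s: 5.03
position: [0.4364, 0.2988, 0.0082]
tcp_rot: [[-0.941, 0.338, -0.001], [0.338, 0.941, -0.0], [0.001, -0.001, -1.0]]
force: [-0.4, -0.4, -0.1]
opening: 0.997
time_s: 5.37
position: [0.4365, 0.2989, 0.0022]
tcp_rot: [[-0.941, 0.338, -0.001], [0.338, 0.941, -0.0], [0.001, -0.001, -1.0]]
force: [-0.7, 0.1, -0.4]
opening: 0.998
[0.43646483 0.29885042 0.00220481] [-0.70962773  0.06778896 -0.39393347]
346 237
[array([332.37085876, 256.80378333]), array([406.73794843, 326.18540353]), array([484.12412915, 398.38371899])]
```

View pics/c5.png

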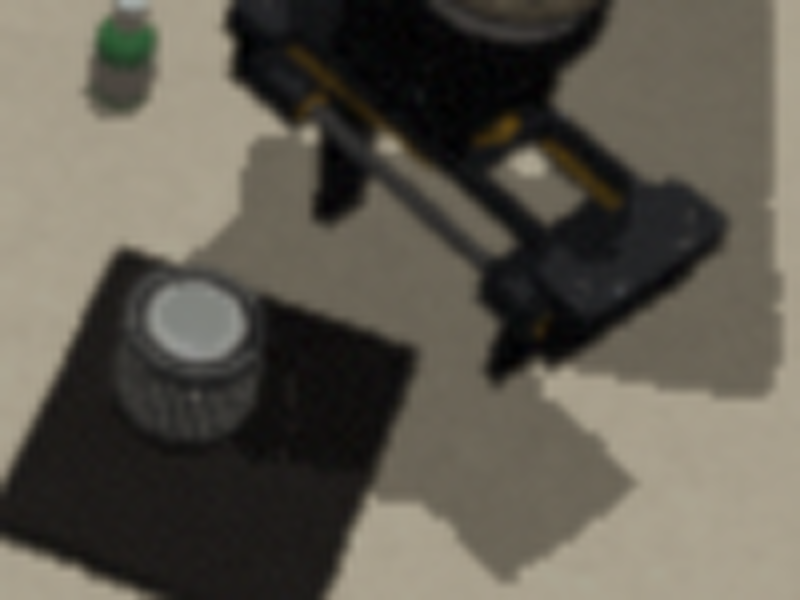

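Both tips, at (325,222) and (493,380), are 2 to 4 px above their projections, and nothing touches at reported z = 2 mm. I'll go on down to contact.

```bash
python3 -m jog '[[[0,0,2],[0,0,0],0],[[0,0,4],[0,0,0],0],[[0,0,6],[0,0,0],0],[[0,0,8],[0,0,0],0],[[0,0,8],[0,0,0],0]]'
python3 -m jog '[[[0,0,2],[0,0,0],0],[[0,0,4],[0,0,0],0],[[0,0,4],[0,0,0],0]]'
python3 -m jog '[[[0,0,2],[0,0,0],0],[[0,0,4],[0,0,0],0],[[0,0,4],[0,0,0],0]]'
```

```text
time_s: 5.88
position: [0.4364, 0.2988, -0.0058]
tcp_rot: [[-0.941, 0.338, -0.001], [0.338, 0.941, -0.0], [0.001, -0.001, -1.0]]
force: [-0.2, -0.5, 0.4]
opening: 1.001
time_s: 6.13
position: [0.4365, 0.2988, -0.0097]
tcp_rot: [[-0.941, 0.338, -0.001], [0.338, 0.941, -0.0], [0.0, -0.0, -1.0]]
force: [0.8, -1.4, 0.6]
opening: 1.0
time_s: 6.38
position: [0.4365, 0.2988, -0.0137]
tcp_rot: [[-0.941, 0.338, -0.001], [0.338, 0.941, -0.0], [0.0, -0.0, -1.0]]
force: [-0.6, -0.3, 0.5]
opening: 1.0
```

```bash
python3 -m jog '[[[0,0,2],[0,0,0],0],[[0,0,4],[0,0,0],0],[[0,0,4],[0,0,0],0]]'
python3 -m jog '[[[0,0,2],[0,0,0],0],[[0,0,4],[0,0,0],0],[[0,0,4],[0,0,0],0]]'
python3 -m jog '[[[0,0,2],[0,0,0],0],[[0,0,4],[0,0,0],0],[[0,0,4],[0,0,0],0]]'
```

```text
time_s: 6.63
position: [0.4365, 0.2989, -0.0177]
tcp_rot: [[-0.941, 0.338, -0.001], [0.338, 0.941, -0.0], [0.0, -0.0, -1.0]]
force: [-0.7, 0.4, -0.3]
opening: 1.002
time_s: 6.88
position: [0.4365, 0.2989, -0.0217]
tcp_rot: [[-0.941, 0.338, -0.001], [0.338, 0.941, -0.0], [0.0, -0.0, -1.0]]
force: [-0.0, -1.2, -0.2]
opening: 1.001
time_s: 7.13
position: [0.4365, 0.2989, -0.0257]
tcp_rot: [[-0.941, 0.338, -0.001], [0.338, 0.941, -0.0], [0.0, -0.0, -1.0]]
force: [-0.2, -0.5, 0.2]
opening: 0.998
```

```bash
python3 -m jog '[[[0,0,2],[0,0,0],0],[[0,0,4],[0,0,0],0],[[0,0,4],[0,0,0],0]]'
python3 -m jog '[[[0,0,2],[0,0,0],0],[[0,0,3],[0,0,0],0],[[0,0,3],[0,0,0],0]]'
python3 -m jog '[[[0,0,2],[0,0,0],0],[[0,0,3],[0,0,0],0],[[0,0,3],[0,0,0],0]]'
```

```text
time_s: 7.38
position: [0.4365, 0.2988, -0.0297]
tcp_rot: [[-0.941, 0.338, -0.001], [0.338, 0.941, -0.0], [0.0, -0.0, -1.0]]
force: [0.7, -0.0, 1.7]
opening: 0.994
time_s: 7.63
position: [0.4368, 0.299, -0.0315]
tcp_rot: [[-0.941, 0.338, 0.0], [0.338, 0.941, 0.0], [-0.0, 0.0, -1.0]]
force: [-0.2, -0.8, 8.2]
opening: 0.997
time_s: 7.88
position: [0.437, 0.299, -0.0316]
tcp_rot: [[-0.941, 0.338, 0.002], [0.338, 0.941, 0.0], [-0.001, 0.001, -1.0]]
force: [-3.8, -2.1, 30.9]
opening: 1.001
```

```bash
python3 -m jog '[[[0,0,-4],[0,0,0],0],[[0,0,-5],[0,0,0],0],[[0,0,-5],[0,0,0],0]]'
python3 - <<'E'
from h import *
from rig import bot
import cv2
a=at("scene",296+325/8-.5,197+222/8-.5,.0335);b=at("scene",296+493/8-.5,197+380/8-.5,.0335)
print(a,b,(a+b)/2,"rep",.4365,.2989)
print("closed",at("scene",300+190/8-.5,180+318/8-.5,.1227+.0313),"rep .519 .2397")
s=bot.read_state();p=s["position"]+[0,0,.0313];print(p)
sc=vision.capture("scene")[:,:,::-1]
print([((pix("scene",p+k*.0435*s["tcp_rot"][:,1])-[296,197]+.5)*8).round() for k in(-1,0,1)])
cv2.imwrite("pics/c6.png",cv2.resize(sc[197:272,296:396],(800,600),interpolation=cv2.INTER_CUBIC))
E
```

```text
time_s: 8.13
position: [0.437, 0.2991, -0.03]
tcp_rot: [[-0.941, 0.338, 0.001], [0.338, 0.941, 0.0], [-0.001, 0.001, -1.0]]
force: [0.7, 0.2, 0.3]
opening: 1.002
[0.43062564 0.25242071 0.0335    ] [0.46360062 0.34160778 0.0335    ] [0.44711313 0.29701424 0.0335    ] rep 0.4365 0.2989
closed [0.52946269 0.24351885 0.154     ] rep .519 .2397
[0.43703684 0.29910698 0.00125655]
[array([336., 263.]), array([410., 333.]), array([488., 405.])]
```

View pics/c6.png

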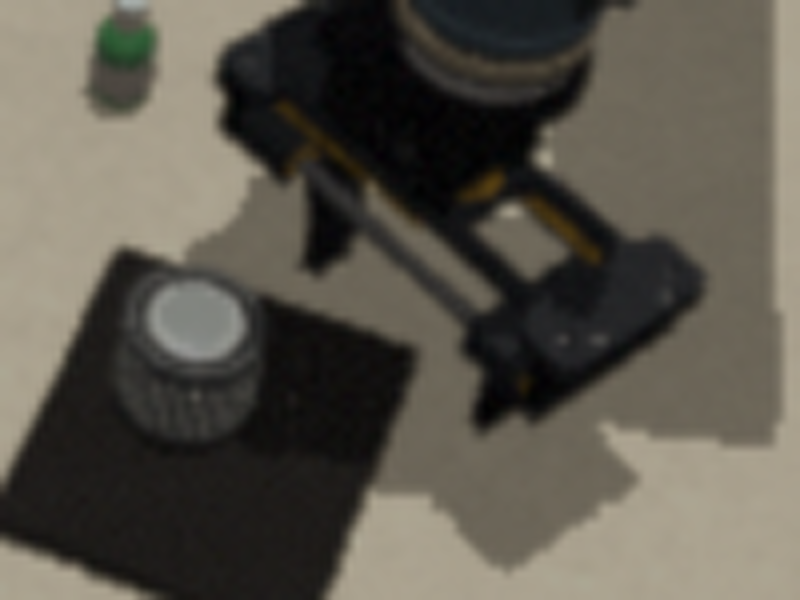

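The tips, at (315,272) and (480,430), agree laterally with the projection once the pad half-width is allowed for. True tip height is therefore the reported z plus about 31 mm. I'll redo the grasp with that correction.

```bash
python3 -m jog '[[[0,0,-40],[0,0,0],0],[[0,0,-75],[0,0,0],0],[[-15,-5,-80],[0,0,0],0],[[-50,-15,-80],[0,0,0],0],[[-80,-25,-80],[0,0,0],0],[[-96,-29,-80],[0,0,0],0],[[-96,-29,-80],[0,0,0],0],[[-96,-29,-60],[0,0,0],0],[[-96,-29,-40],[0,0,0],0],[[-96,-29,-28],[0,0,0],0],[[-96,-29,-23],[0,0,0],0],[[-96,-29,-23],[0,0,0],0]]'
python3 -m jog '[[[0,0,0],[0,0,0],1],[[0,0,0],[0,0,0],1],[[0,0,0],[0,0,0],1],[[0,0,0],[0,0,0],1],[[0,0,0],[0,0,0],1],[[0,0,0],[0,0,0],1],[[0,0,0],[0,0,0],1],[[0,0,0],[0,0,0],1]]'
```

```text
time_s: 9.18
position: [0.5151, 0.2393, -0.0091]
tcp_rot: [[-0.941, 0.338, -0.004], [0.338, 0.941, -0.001], [0.004, -0.002, -1.0]]
force: [-0.3, 0.4, -0.2]
opening: 1.001
time_s: 9.85
position: [0.5176, 0.2393, -0.0069]
tcp_rot: [[-0.941, 0.338, 0.001], [0.338, 0.941, 0.0], [-0.001, 0.0, -1.0]]
force: [-0.0, 0.9, 2.9]
opening: 0.612
```

```bash
python3 -m jog '[[[0,0,-5],[0,0,0],1],[[0,0,-20],[0,0,0],1],[[0,0,-45],[0,0,0],1],[[0,0,-70],[0,0,0],1],[[0,0,-95],[0,0,0],1],[[0,0,-115],[0,0,0],1],[[0,0,-128],[0,0,0],1],[[0,0,-130],[0,0,0],1],[[0,0,-130],[0,0,0],1]]'
python3 -m jog '[[[-5,-14,0],[0,0,0],1],[[-15,-42,0],[0,0,0],1],[[-25,-70,0],[0,0,0],1],[[-36,-101,0],[0,0,0],1],[[-47,-132,0],[0,0,0],1],[[-58,-163,0],[0,0,0],1],[[-69,-194,0],[0,0,0],1],[[-80,-225,0],[0,0,0],1],[[-91,-256,0],[0,0,0],1],[[-102,-287,0],[0,0,0],1],[[-112,-315,0],[0,0,0],1],[[-120,-337,0],[0,0,0],1]]'
python3 -m jog '[[[-9,-26,0],[0,0,0],1],[[-19,-54,0],[0,0,0],1],[[-29,-82,0],[0,0,0],1],[[-38,-107,0],[0,0,0],1],[[-45,-127,0],[0,0,0],1],[[-49,-138,0],[0,0,0],1],[[-49,-138,0],[0,0,0],1],[[-49,-138,7],[0,0,0],1],[[-49,-138,14],[0,0,0],1],[[-49,-138,20],[0,0,0],1],[[-49,-138,22],[0,0,0],1],[[-49,-138,22],[0,0,0],1]]'
python3 - <<'E'
from h import *
from rig import bot
import cv2
s=bot.read_state();print(s["position"],s["joint_positions"],s["force"],s["opening"])
sc=vision.capture("scene")[:,:,::-1]
u,v=168,110
print([((pix("scene",np.array(p))-[u,v]+.5)*8).round() for p in([.517,-.265,.12],[.517,-.265,.166],[.517,-.265,.03])])
cv2.imwrite("pics/c7.png",cv2.resize(sc[v:v+75,u:u+70],(560,600),interpolation=cv2.INTER_CUBIC))
E
```

```text
time_s: 10.6
position: [0.5175, 0.2392, 0.1233]
tcp_rot: [[-0.941, 0.338, 0.001], [0.338, 0.941, 0.0], [-0.001, 0.001, -1.0]]
force: [0.6, 0.4, -2.0]
opening: 0.612
time_s: 11.6
position: [0.515, -0.1206, 0.121]
tcp_rot: [[-0.941, 0.339, -0.003], [0.339, 0.941, 0.001], [0.003, -0.0, -1.0]]
force: [0.7, -0.6, -1.4]
opening: 0.622
time_s: 12.6
position: [0.5151, -0.2633, 0.0995]
tcp_rot: [[-0.942, 0.337, -0.002], [0.337, 0.942, 0.002], [0.003, 0.001, -1.0]]
force: [0.7, -0.4, -1.4]
opening: 0.615
[ 0.51512288 -0.26325064  0.09948418] [-3.81343411e+01  3.35678674e+01  9.35355127e+01  6.04533564e-03
  5.30581194e+01 -1.08461146e+02] [ 0.66870337 -0.36965574 -1.38904103] 0.6147459438986539
[array([219., 396.]), array([204., 315.]), array([246., 542.])]
```

View pics/c7.png

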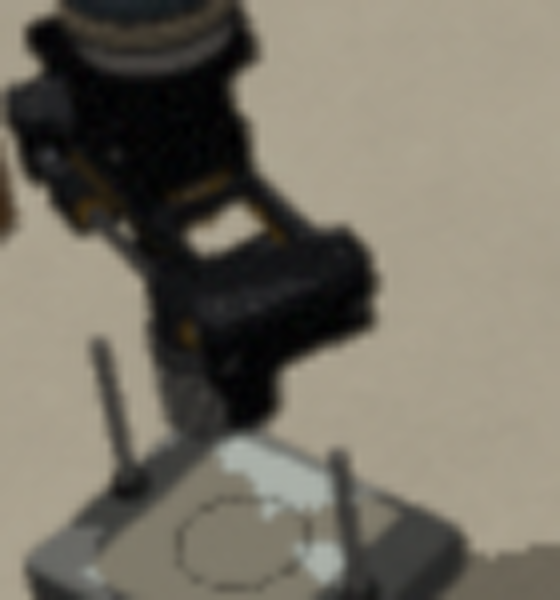

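The cell is held over the ring, with its lower front edge at (205,437). The post tops at (98,342) and (340,455) have their midpoint at (219,398), and the cell's underside centre projects to (219,396). I'll hold for 2 s.

```bash
for k in 1 2; do python3 -m jog '[[[0,0,0],[0,0,0],1],[[0,0,0],[0,0,0],1],[[0,0,0],[0,0,0],1],[[0,0,0],[0,0,0],1],[[0,0,0],[0,0,0],1],[[0,0,0],[0,0,0],1],[[0,0,0],[0,0,0],1],[[0,0,0],[0,0,0],1],[[0,0,0],[0,0,0],1],[[0,0,0],[0,0,0],1],[[0,0,0],[0,0,0],1],[[0,0,0],[0,0,0],1]]'; done
python3 -m jog '[[[0,0,-8],[0,0,0],1],[[0,0,-18],[0,0,0],1],[[0,0,-22],[0,0,0],1],[[0,0,-22],[0,0,0],1]]'
```

```text
time_s: 13.65
position: [0.5158, -0.2649, 0.1006]
tcp_rot: [[-0.941, 0.338, -0.0], [0.338, 0.941, 0.0], [0.0, 0.0, -1.0]]
force: [0.2, 0.2, -2.4]
opening: 0.613
time_s: 14.65
position: [0.5158, -0.2649, 0.1007]
tcp_rot: [[-0.941, 0.338, -0.0], [0.338, 0.941, -0.0], [0.0, -0.0, -1.0]]
force: [0.4, 0.3, -2.1]
opening: 0.616
time_s: 14.98
position: [0.517, -0.2658, 0.1247]
tcp_rot: [[-0.941, 0.338, 0.003], [0.338, 0.941, -0.003], [-0.004, -0.001, -1.0]]
force: [0.8, -0.3, -1.1]
opening: 0.616
```

```bash
python3 -m jog '[[[4,15,0],[0,0,0],1],[[11,38,0],[0,0,0],1],[[19,66,0],[0,0,0],1],[[28,96,0],[0,0,0],1],[[37,127,0],[0,0,0],1],[[45,157,0],[0,0,0],1],[[53,185,0],[0,0,0],1],[[60,209,0],[0,0,0],1],[[65,226,0],[0,0,0],1],[[67,232,10],[0,0,0],1],[[67,232,25],[0,0,0],1],[[67,232,38],[0,0,0],1]]'
python3 -m jog '[[[0,0,6],[0,0,0],1],[[0,0,9],[0,0,0],1],[[0,0,9],[0,0,0],1],[[0,0,9],[0,0,0],1],[[0,0,9],[0,0,0],1]]'
python3 - <<'E'
from h import *
from rig import bot
import cv2
s=bot.read_state();print(s["position"],s["joint_positions"],s["force"],s["opening"])
sc=vision.capture("scene")[:,:,::-1]
u,v=215,150
p=s["position"]
print([((pix("scene",np.array(q))-[u,v]+.5)*8).round() for q in([p[0],p[1],p[2]+.0193],[p[0],p[1],p[2]+.0653],[.5315,-.0245,.082],[.5315,-.0245,.044])])
cv2.imwrite("pics/c8.png",cv2.resize(sc[v:v+75,u:u+70],(560,600),interpolation=cv2.INTER_CUBIC))
E
```

```text
time_s: 15.98
position: [0.5308, -0.0231, 0.0838]
tcp_rot: [[-0.942, 0.336, 0.0], [0.336, 0.942, -0.0], [-0.0, -0.0, -1.0]]
force: [1.1, -0.7, -1.3]
opening: 0.616
time_s: 16.4
position: [0.5317, -0.0244, 0.0761]
tcp_rot: [[-0.941, 0.339, 0.001], [0.339, 0.941, -0.0], [-0.001, 0.0, -1.0]]
force: [-0.1, -0.9, -2.3]
opening: 0.615
[ 0.53166881 -0.02439413  0.07613668] [-1.46641541e+01  3.28241600e+01  1.01359140e+02 -1.44709367e-03
  4.57449860e+01 -8.48771495e+01] [-0.05491415 -0.86138576 -2.30927956] 0.6153448665043593
[array([269., 363.]), array([266., 284.]), array([271., 384.]), array([274., 445.])]
```

View pics/c8.png

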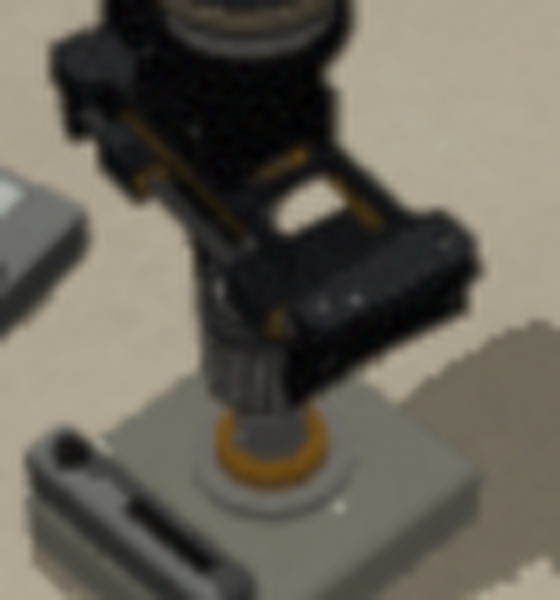

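The cell sits right over the spigot: its left edge is at x = 203 where 205 was expected, and its bottom at y = 411 where about 410 was expected. I'll lower it stepwise.

```bash
python3 -m jog '[[[0,0,5],[0,0,0],1],[[0,0,10],[0,0,0],1],[[0,0,15],[0,0,0],1],[[0,0,18],[0,0,0],1],[[0,0,18],[0,0,0],1]]'
python3 -m jog '[[[0,0,3],[0,0,0],1],[[0,0,6],[0,0,0],1],[[0,0,8],[0,0,0],1],[[0,0,8],[0,0,0],1]]'
```

```text
time_s: 16.87
position: [0.5304, -0.0238, 0.0567]
tcp_rot: [[-0.941, 0.338, -0.002], [0.338, 0.941, 0.0], [0.002, -0.0, -1.0]]
force: [-0.1, -1.0, -1.4]
opening: 0.611
time_s: 17.2
position: [0.5308, -0.0239, 0.0492]
tcp_rot: [[-0.941, 0.338, -0.001], [0.338, 0.941, 0.0], [0.001, -0.0, -1.0]]
force: [-0.1, 0.4, -1.8]
opening: 0.609
```

```bash
python3 -m jog '[[[0,0,2],[0,0,0],1],[[0,0,3],[0,0,0],1],[[0,0,3],[0,0,0],1]]'
python3 -m jog '[[[0,0,1],[0,0,0],1],[[0,0,1],[0,0,0],1],[[0,0,1],[0,0,0],1]]'
```

```text
time_s: 17.45
position: [0.5313, -0.024, 0.0468]
tcp_rot: [[-0.941, 0.338, 0.0], [0.338, 0.941, -0.0], [-0.0, 0.0, -1.0]]
force: [-1.4, 0.0, 0.2]
opening: 0.616
time_s: 17.7
position: [0.5313, -0.024, 0.0464]
tcp_rot: [[-0.941, 0.338, 0.001], [0.338, 0.941, -0.0], [-0.001, 0.0, -1.0]]
force: [-1.6, 0.4, 5.5]
opening: 0.615
```

It rides on the pin at the expected height. Now I'll turn it with a light push.

```bash
python3 -m jog '[[[0,0,1],[0,0,2],1],[[0,0,1],[0,0,5],1],[[0,0,1],[0,0,8],1],[[0,0,1],[0,0,11],1],[[0,0,1],[0,0,14],1],[[0,0,1],[0,0,17],1],[[0,0,1],[0,0,20],1],[[0,0,1],[0,0,23],1],[[0,0,1],[0,0,26],1],[[0,0,1],[0,0,28],1],[[0,0,1],[0,0,30],1],[[0,0,1],[0,0,30],1]]'
python3 -c "
from rig import bot;s=bot.read_state();print(s['joint_positions'],s['moment'],s['force'])"
```

```text
time_s: 18.7
position: [0.5326, -0.0238, 0.0459]
tcp_rot: [[-0.645, 0.764, 0.003], [0.764, 0.645, -0.0], [-0.002, 0.002, -1.0]]
force: [-0.4, 1.0, 6.9]
opening: 0.615
[-1.45984163e+01  3.57879819e+01  1.02356835e+02  5.26341463e-02
  4.16575496e+01 -5.48160486e+01] [ 0.20909091 -0.07300915  0.08013851] [-0.41197869  1.03980065  6.85824874]
```

```bash
for k in 1; do python3 -m jog '[[[0,0,0],[0,0,3],1],[[0,0,0],[0,0,6],1],[[0,0,0],[0,0,9],1],[[0,0,0],[0,0,12],1],[[0,0,0],[0,0,15],1],[[0,0,0],[0,0,18],1],[[0,0,0],[0,0,21],1],[[0,0,0],[0,0,24],1],[[0,0,0],[0,0,27],1],[[0,0,0],[0,0,29],1],[[0,0,0],[0,0,30],1],[[0,0,0],[0,0,30],1]]'; done
```

```text
time_s: 19.7
position: [0.5326, -0.0235, 0.0459]
tcp_rot: [[-0.177, 0.984, 0.004], [0.984, 0.177, 0.0], [-0.0, 0.004, -1.0]]
force: [0.4, 3.1, 7.4]
opening: 0.613
```

```bash
python3 -m jog '[[[0,0,0],[0,0,3],1],[[0,0,0],[0,0,6],1],[[0,0,0],[0,0,9],1],[[0,0,0],[0,0,12],1],[[0,0,0],[0,0,15],1],[[0,0,0],[0,0,18],1],[[0,0,0],[0,0,21],1],[[0,0,0],[0,0,24],1],[[0,0,0],[0,0,27],1],[[0,0,0],[0,0,29],1],[[0,0,0],[0,0,30],1],[[0,0,0],[0,0,30],1]]'
```

```text
time_s: 20.7
position: [0.531, -0.0231, 0.0444]
tcp_rot: [[0.338, 0.941, -0.0], [0.941, -0.338, 0.001], [0.001, -0.001, -1.0]]
force: [0.7, 4.2, -1.9]
opening: 0.62
```

It dropped: z fell 1.5 mm and the push vanished. I'll check the moment before going down.

```bash
python3 -c "
from rig import bot;s=bot.read_state();print(s['joint_positions'],s['moment'],s['force'])"
python3 -m jog '[[[0,0,2],[0,0,0],1],[[0,0,4],[0,0,0],1],[[0,0,4],[0,0,0],1]]'
python3 -c "
from rig import bot;s=bot.read_state();print(s['joint_positions'],s['moment'],s['force'])"
```

```text
[-1.45866720e+01  3.59198107e+01  1.02449849e+02  9.95218392e-02
  4.16604644e+01  5.11421772e+00] [ 0.74840424 -0.05493128  0.12189635] [ 0.71112202  4.21691436 -1.94667679]
time_s: 20.95
position: [0.5322, -0.0233, 0.0405]
tcp_rot: [[0.338, 0.941, 0.002], [0.941, -0.338, 0.001], [0.001, 0.002, -1.0]]
force: [3.9, 4.9, -4.0]
opening: 0.617
[-14.5845949   36.33326303 102.51078813   0.11227462  41.03709668
   5.07366552] [ 0.91398684 -0.45390213  0.1361806 ] [ 3.87542383  4.89843911 -4.03432669]
```

```bash
python3 -m jog '[[[1.2,0.3,1],[0,0,0],1],[[1.2,0.3,3],[0,0,0],1],[[1.2,0.3,5],[0,0,0],1],[[1.2,0.3,7],[0,0,0],1],[[1.2,0.3,8],[0,0,0],1],[[1.2,0.3,8],[0,0,0],1]]'
python3 -c "
from rig import bot;s=bot.read_state();print(s['moment'],s['force'])"
python3 -m jog '[[[0,0,2],[0,0,0],1],[[0,0,4],[0,0,0],1],[[0,0,6],[0,0,0],1],[[0,0,6],[0,0,0],1]]'
python3 -c "
from rig import bot;s=bot.read_state();print(s['moment'],s['force'])"
```

```text
time_s: 21.45
position: [0.5323, -0.023, 0.0327]
tcp_rot: [[0.338, 0.941, 0.001], [0.941, -0.338, -0.0], [0.0, 0.001, -1.0]]
force: [2.8, 3.1, 0.4]
opening: 0.613
[ 0.51896666 -0.21632934  0.1346859 ] [2.76666769 3.06776595 0.44093314]
time_s: 21.78
position: [0.5324, -0.023, 0.0269]
tcp_rot: [[0.338, 0.941, 0.001], [0.941, -0.338, -0.0], [0.0, 0.001, -1.0]]
force: [1.7, 3.7, 4.0]
opening: 0.614
[ 0.51912991 -0.17595569  0.09867458] [1.6789983  3.68251397 4.03304375]
```

```bash
python3 -m jog '[[[0.7,0,1],[0,0,0],1],[[0.7,0,2],[0,0,0],1],[[0.7,0,2],[0,0,0],1]]'
python3 -m jog '[[[0,0,1],[0,0,0],1],[[0,0,1.5],[0,0,0],1],[[0,0,1.5],[0,0,0],1]]'
python3 -m jog '[[[0,0,1],[0,0,0],1],[[0,0,1],[0,0,0],1],[[0,0,1],[0,0,0],1]]'
python3 -c "
from rig import bot;s=bot.read_state();print(s['moment'],s['force'])"
```

```text
time_s: 22.03
position: [0.5323, -0.0229, 0.0251]
tcp_rot: [[0.338, 0.941, 0.001], [0.941, -0.338, -0.001], [-0.001, 0.001, -1.0]]
force: [0.5, 1.0, 5.6]
opening: 0.617
time_s: 22.28
position: [0.5324, -0.023, 0.025]
tcp_rot: [[0.338, 0.941, 0.001], [0.941, -0.338, -0.001], [-0.001, 0.001, -1.0]]
force: [-1.4, 1.5, 17.4]
opening: 0.618
time_s: 22.53
position: [0.5324, -0.023, 0.025]
tcp_rot: [[0.337, 0.941, 0.001], [0.941, -0.337, -0.001], [-0.001, 0.002, -1.0]]
force: [-2.8, 2.2, 24.1]
opening: 0.613
[0.32397412 0.81456811 0.02415121] [-2.82404176  2.15660819 24.05887177]
```

It meets a hard stop at the expected height under a 24 N push. One picture to check, then hand in.

```bash
python3 -m jog '[[[0,0,0],[0,0,0],1],[[0,0,0],[0,0,0],1],[[0,0,0],[0,0,0],1],[[0,0,0],[0,0,0],1]]'
python3 - <<'E'
from h import *
import cv2
sc=vision.capture("scene")[:,:,::-1]
u,v=215,150
print([((pix("scene",np.array(q))-[u,v]+.5)*8).round() for q in([.5315,-.0245,.044],[.5315,-.0245,.09])])
cv2.imwrite("pics/c9.png",cv2.resize(sc[v:v+75,u:u+70],(560,600),interpolation=cv2.INTER_CUBIC))
E
```

```text
time_s: 22.87
position: [0.5324, -0.0229, 0.025]
tcp_rot: [[0.337, 0.941, 0.001], [0.941, -0.337, -0.001], [-0.001, 0.002, -1.0]]
force: [-4.1, 1.6, 24.4]
opening: 0.616
[array([274., 445.]), array([270., 371.])]
```

View pics/c9.png

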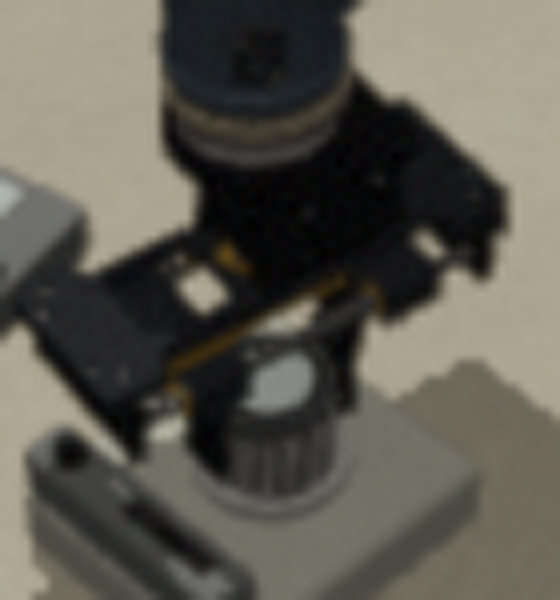

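The cell sits on the shoulder: its bottom edge is at about (275,495), no brass shows, and the fingers are still gripping.

```bash
python3 -c "
from rig import bot;print(bot.hand_in());s=bot.read_state();print(s['time_s'],s['position'],s['force'],s['opening'])"
```

```text
the job is handed in; nothing more can be done
None
the job is handed in; nothing more can be done
```

I carried out the whole task and handed it in at about 23 s. No verdict was reported.

- **First grasp:** It missed. The real fingertips turned out to be about 31 mm higher than the reported TCP, so the fingers closed over the top of the cell, which did not move. I measured that offset by touching the bare table beside the pad, and the second grasp held.
- **Viewing point:** I held the cell still and level there for a little over 2 s. In the picture its underside lined up with the midpoint of the post tops.
- **Mount:** The cell came to rest on the pin at the expected height. A keyway dropped over the pin after a turn of between 60 and 90 degrees, and I then pushed the cell down.
- **Last checks:**
  - The cell met a hard stop at reported z 25.0 mm; 24.7 mm was expected. The drop from the pin was 21.4 mm against a nominal 22 mm.
  - The steady push was about 24 N, with the gripper opening unchanged at 0.616.
  - The last picture showed the cell on the shoulder with no brass ring visible.
- **Not checked:** I did not measure the bystanders one by one after the moves. I felt no unexpected contact near any of them.

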